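# Stroke a row of flip lids shut

## Task

The four flip-top vials standing in a row in the sample carrier are filled and their lids stand open: run your closed fingertips lightly along the row, starting at the hinge end (every lid is hinged on the side of its vial that faces that end), and fold the lids down flat shut one after another. Do not grip or lift anything or shove the carrier out of its place, and leave the single loose flip-top vial beside the row open and everything else standing where it is.

Things in the scene. Friction and masses are not known exactly. Their poses are not given: they have to be found in the camera images.
- carrier: Loose dark sample carrier (1.1 kg, 140 x 230 mm) on the bench. Origin: centre of its underside; z up; long side along y. Four flip-top vials are fixed in it in a row along its y, 34 mm to the -x side of its centre; on the +x side is an open bay (walls 40 mm above the bench) where loose things stand. Front edge strip 50 mm, white 12 mm corner posts 60 mm above the bench.
- mouth1 (a point): Vial 1 of the row (translucent plastic sample vial, 34 mm across and 62 mm tall, with a white flip lid hinged to its rim): centre of its rim, 72 mm above the bench, at carrier y = -69 mm. Its axes are the carrier's. Vials are 46 mm apart. Vial 1 stands at the hinge end of the row.
- lid1 (a joint): Angle of vial 1's lid, rad: 0 = shut on the rim, pi/2 = upright, 1.9 = stop. Hinge along carrier x, 18 mm to the -y side of the vial's centre, 73 mm above the bench. Shut, the lid reaches 41 mm from it towards +y (35 mm wide, 4 mm thick), top 77 mm above the bench. Open, it rises to 114 mm, upright or leaning up to 10 mm back to -y. Stiff hinge (0.3 N at the free edge): it stays where left.
- mouth2 (a point): Vial 2 of the row (translucent plastic sample vial, 34 mm across and 62 mm tall, with a white flip lid hinged to its rim): centre of its rim, 72 mm above the bench, at carrier y = -23 mm. Its axes are the carrier's. Vials are 46 mm apart.
- lid2 (a joint): Angle of vial 2's lid, rad: 0 = shut on the rim, pi/2 = upright, 1.9 = stop. Hinge along carrier x, 18 mm to the -y side of the vial's centre, 73 mm above the bench. Shut, the lid reaches 41 mm from it towards +y (35 mm wide, 4 mm thick), top 77 mm above the bench. Open, it rises to 114 mm, upright or leaning up to 10 mm back to -y. Stiff hinge (0.3 N at the free edge): it stays where left.
- mouth3 (a point): Vial 3 of the row (translucent plastic sample vial, 34 mm across and 62 mm tall, with a white flip lid hinged to its rim): centre of its rim, 72 mm above the bench, at carrier y = 23 mm. Its axes are the carrier's. Vials are 46 mm apart.
- lid3 (a joint): Angle of vial 3's lid, rad: 0 = shut on the rim, pi/2 = upright, 1.9 = stop. Hinge along carrier x, 18 mm to the -y side of the vial's centre, 73 mm above the bench. Shut, the lid reaches 41 mm from it towards +y (35 mm wide, 4 mm thick), top 77 mm above the bench. Open, it rises to 114 mm, upright or leaning up to 10 mm back to -y. Stiff hinge (0.3 N at the free edge): it stays where left.
- mouth4 (a point): Vial 4 of the row (translucent plastic sample vial, 34 mm across and 62 mm tall, with a white flip lid hinged to its rim): centre of its rim, 72 mm above the bench, at carrier y = 69 mm. Its axes are the carrier's. Vials are 46 mm apart.
- lid4 (a joint): Angle of vial 4's lid, rad: 0 = shut on the rim, pi/2 = upright, 1.9 = stop. Hinge along carrier x, 18 mm to the -y side of the vial's centre, 73 mm above the bench. Shut, the lid reaches 41 mm from it towards +y (35 mm wide, 4 mm thick), top 77 mm above the bench. Open, it rises to 114 mm, upright or leaning up to 10 mm back to -y. Stiff hinge (0.3 N at the free edge): it stays where left.
- spare: A single loose flip-top vial in the carrier's bay, the same 34 mm vial and lid as in the row (60 g). Origin: centre of its underside. To be left alone with its lid open.
- spare_lid (a joint): Angle of the single loose vial's lid in rad, 0 = shut, pi/2 = upright.
- bottle: Small amber bottle, 36 mm across, 85 mm tall, in the carrier's bay. Origin: centre of its underside. To be left alone.
- tube: Open glass tube, 34 mm across, 85 mm tall, in the carrier's bay. Origin: centre of its underside. To be left alone.
- beaker: Glass beaker, 70 mm across, 90 mm tall, on the bench. Origin: centre of its underside. To be left alone.
- reagent: White bottle, 72 mm across, 150 mm tall, on the bench. Origin: centre of its underside. To be left alone.
- jar: Capped jar, 64 mm across, 80 mm tall, on the bench. Origin: centre of its underside. To be left alone.
- collar: Grey ring-shaped bottle collar, 60 mm across, 28 mm tall, on the bench. Origin: centre of its underside. To be left alone.

How it is judged:
By the outcome, as a careful person would: the job done as asked, in the order asked, and still so for the second after the job is handed in, with the robot touching nothing.
It also fails if it takes over 38 s, if anything falls off the work surface, if the arm or the gripper's body presses on something with over 40 N, if the wrist force passes 120 N, or if a joint passes its speed limit or range.

## Robot

A 7-joint arm with a two-finger parallel gripper is mounted at the origin on the work surface. World frame = base frame: x ahead of the robot, y to its left, z up, the work surface at z = 0. Lengths are in m, angles in rad, forces in N, time in s.
With the tool pointing down it reaches from about 0.425 to 0.925 m from the base axis. Payload 6.8 kg.
Tool frame: the origin (TCP) lies on the centre line of the jaws, within the pads' length; the fingertips stand 14 mm ahead of it and the grasp point (between the pads) lies 5 mm behind it (env.tip_extent is the distance from the TCP to the fingertips, in m); z points along the fingers, y is the direction in which the jaws open and shut (so a half turn about z gives the same grasp; the last joint's range is limited). The gripper opens to 88 mm and grips with 3 to 60 N. Pads are 20 mm wide; open, the fingers measure 115 mm over their backs; the gripper's body (75 mm by 178 mm) begins 61 mm behind the grasp point.
Start: joints at [1.175, 0.477, 0.022, 1.555, -0.011, 1.109, -0.083], TCP at [0.192, -0.647, 0.237] pointing down, gripper open.
Joint ranges: [-2.96, 2.96], [-0.34, 2.1], [-1.41, 1.46], [0.24, 2.44], [-1.37, 4.51], [0.17, 1.92], [-2.96, 2.96]. Speed limits (rad/s): [2.39, 2.39, 3.14, 3.14, 3.14, 3.14, 3.14].

## Interface

Orientations are given as a unit quaternion [w, x, y, z].
In Python, from plant import env gives the robot as it stands.
- The arm moves only by the tool carry_out, never from a script. Its argument "commands" is a list of rows, each a list of 3 entries, a list of its own where there are three numbers: the shift along the tool's x, y, z in m, then the turn about the tool's z in rad, then the gripper command: -1 is fully open, 1 is shut, values between are in proportion. In form: [[[tx, ty, tz], yaw, hand], ...]. A call has 1 to 8 rows; each row is the pose to reach, as a shift and turn from the pose commanded when the call began, along the tool's axes at that moment; what a row does not reach only later rows make up. A row lasts 1/10 s, in which the tool goes at most 50 mm and 8.59 degrees, less where a joint would pass 70% of its speed; a pose out of reach is approached as far as the arm can. A call with a gripper value outside its range is refused whole. The fingers move at their own pace and stop on an object; "force" is the grip in N (left out, the last holds). Time passes only in rows, so rows that repeat a pose let the fingers close. It gives the time, the measured TCP pose, the force and the opening at its end, in the units of the state.
- env.observe(): the state, without advancing time (a new reading comes with each control period).
- env.get_image(name): name is "side" or "top"; returns a dict with "pixels" (420x560x3 uint8, blue, green, red), "z_map" (420x560 float32, m along the optical axis (not along the pixel's ray), 0 where there is no reading), "camera_matrix" (3x3 intrinsics, pixels), "rvec" (rotation vector, rad) and "tvec" (3), from world to camera coordinates, as OpenCV has them. Camera axes: x right, y down, z forward; pixel columns grow to the right and rows downward; lengths in m; the calibration is good to about 2 mm. A picture is of the moment at which its call begins.
- env.hand_in(): hands the job in, once; it reports no verdict.
The state is a dict: "time": time; "joint_pos": joint angles; "joint_velocities": joint speeds; "effort": joint torques, N m; "ee_pos": TCP position; "ee_rot": TCP orientation; "force": force on the tool from outside, world axes, zero at the start; "wrist_torque": the same for the moment, N m; "grip_width": opening from 0.0 (shut) to 1.0 (fully open).
Only numpy, scipy, OpenCV 4.12 (cv2) and the standard library are available. Lean on these libraries where they do the work, as an engineer would, in place of code of your own. Each camera call takes 0.05 s, during which the arm holds its last target. There are 200 camera calls.

## Working session

There is one attempt and no reset: what is moved stays moved. The work goes in short steps, Python scripts to look and compute and a tool call to move; the robot and the scene stay as the last step left them, time stands still between calls to the robot, and variables do not carry over. Pictures are saved under pics/ and viewed, about 8 in all and at most 12, crops included, and the job is handed in when it is done.

Besides the shell and the picture viewer there is one more tool, called after ">>>" as name(argument=value, ...), one argument or row to a line, values as JSON. carry_out: Moves the arm, as the interface text tells. Its arguments: {"type":"object","properties":{"commands":{"type":"array","items":{"type":"array"}},"force":{"type":"number"}},"required":["commands"]}

```bash
mkdir -p pics
cat > h.py <<'E'
from plant import env
import numpy as np, cv2
def snap(n,f,crop=None,s=1):
    d=env.get_image(n); p=d["pixels"]; np.savez('/tmp/'+n+'.npz',**d)
    if crop: u0,v0,u1,v1=crop; p=p[v0:v1,u0:u1]
    cv2.imwrite('pics/'+f,cv2.resize(p,None,fx=s,fy=s,interpolation=cv2.INTER_CUBIC)); return d
def cloud(d):
    R=cv2.Rodrigues(np.array(d["rvec"],float))[0]; K=d["camera_matrix"]; z=d["z_map"]
    v,u=np.mgrid[:z.shape[0],:z.shape[1]]
    c=np.stack([(u-K[0,2])/K[0,0]*z,(v-K[1,2])/K[1,1]*z,z],-1)
    return (c-np.ravel(d["tvec"]))@R
E
python3 - <<'E'
from h import *
snap("top","t1.png"); snap("side","s1.png"); o=env.observe(); print(o["ee_pos"],o["ee_rot"],o["grip_width"],o["force"],env.tip_extent)
E
```

```text
[ 0.19142288 -0.6467744   0.23582297] [-7.62681674e-04  9.89665730e-01  1.43391534e-01 -1.69214398e-04] 0.9990814462181918 [ 0.46570595 -0.63299694 -0.05696306] 0.014
```

View pics/t1.png

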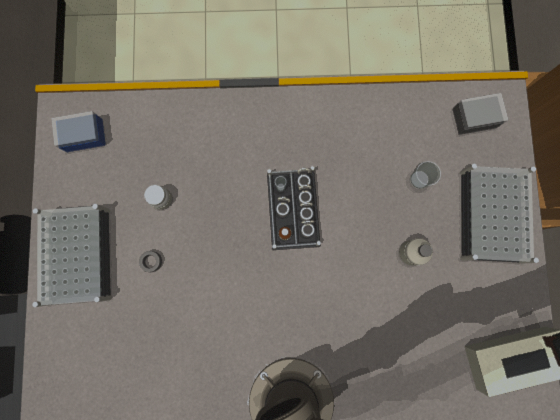

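View pics/s1.png

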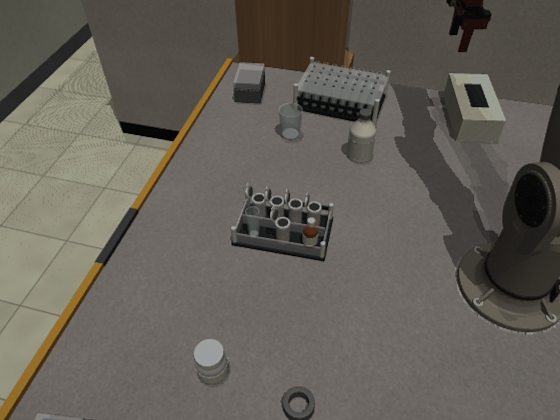

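Run:
```python
from h import *
d=snap("top","t2.png",(255,155,335,260),7); P=cloud(d)
e=snap("side","s2.png",(225,175,345,265),6); Q=cloud(e)
a,b=cv2.imread('pics/t2.png'),cv2.imread('pics/s2.png')
cv2.imwrite('pics/c2.png',cv2.resize(a,(450,590))); 
for n,d,C in(("top",d,P),("side",e,Q)):
    m=(abs(C[...,0]-.68)<.3)&(abs(C[...,1])<.25)&(C[...,2]>.03)&(C[...,2]<.16)
    print(n,m.sum(),C[m].min(0),C[m].max(0))
    m2=m&(C[...,2]>.085)
    for v,u in np.argwhere(m2)[::3]: print((u,v),C[v,u].round(3),d["pixels"][v,u])
```

```text
top 1696 [ 0.42248092 -0.09379489  0.03018879] [0.65249925 0.04953737 0.11604256]
(np.int64(302), np.int64(168)) [ 0.636 -0.048  0.112] [167 166 161]
(np.int64(305), np.int64(168)) [ 0.634 -0.056  0.116] [138 146 145]
(np.int64(301), np.int64(169)) [ 0.634 -0.045  0.107] [128 134 133]
(np.int64(304), np.int64(169)) [ 0.632 -0.053  0.112] [118 125 125]
(np.int64(307), np.int64(169)) [ 0.634 -0.062  0.105] [138 154 156]
(np.int64(299), np.int64(170)) [ 0.633 -0.04   0.099] [145 155 157]
(np.int64(302), np.int64(170)) [ 0.632 -0.048  0.103] [90 96 98]
(np.int64(305), np.int64(170)) [ 0.631 -0.056  0.105] [84 91 92]
(np.int64(308), np.int64(170)) [ 0.633 -0.065  0.097] [102 114 117]
(np.int64(298), np.int64(171)) [ 0.63  -0.037  0.098] [118 131 134]
(np.int64(301), np.int64(171)) [ 0.629 -0.046  0.102] [76 80 82]
(np.int64(304), np.int64(171)) [ 0.629 -0.054  0.102] [63 68 69]
(np.int64(307), np.int64(171)) [ 0.63  -0.062  0.098] [66 70 72]
(np.int64(297), np.int64(172)) [ 0.63  -0.035  0.088] [76 82 83]
(np.int64(300), np.int64(172)) [ 0.628 -0.043  0.094] [62 64 65]
(np.int64(303), np.
[... 16337 characters left out ...]

(np.int64(307), np.int64(221)) [0.471 0.008 0.092] [75 81 81]
(np.int64(310), np.int64(221)) [0.464 0.01  0.097] [163 162 158]
(np.int64(313), np.int64(221)) [0.457 0.008 0.096] [167 165 161]
(np.int64(308), np.int64(222)) [0.467 0.015 0.097] [ 98 103 103]
(np.int64(311), np.int64(222)) [0.461 0.01  0.094] [160 163 160]
(np.int64(314), np.int64(222)) [0.455 0.005 0.09 ] [ 96 101 102]
(np.int64(309), np.int64(223)) [0.466 0.012 0.09 ] [84 91 92]
(np.int64(312), np.int64(223)) [0.459 0.01  0.091] [112 119 120]
(np.int64(308), np.int64(224)) [0.467 0.013 0.088] [66 72 74]
(np.int64(311), np.int64(224)) [0.461 0.01  0.087] [81 91 93]
(np.int64(310), np.int64(225)) [0.462 0.015 0.088] [81 90 91]
```

View pics/c2.png

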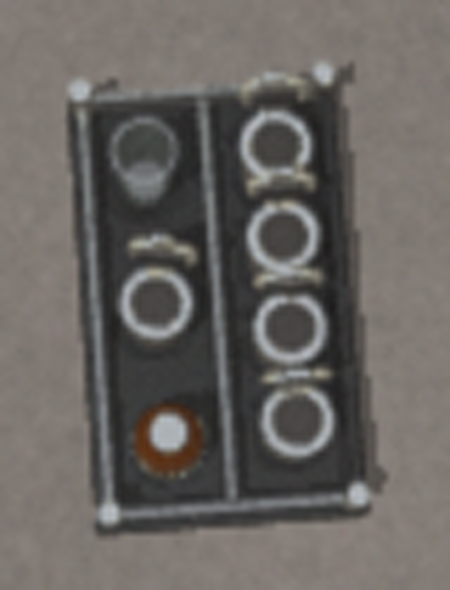

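View pics/s2.png

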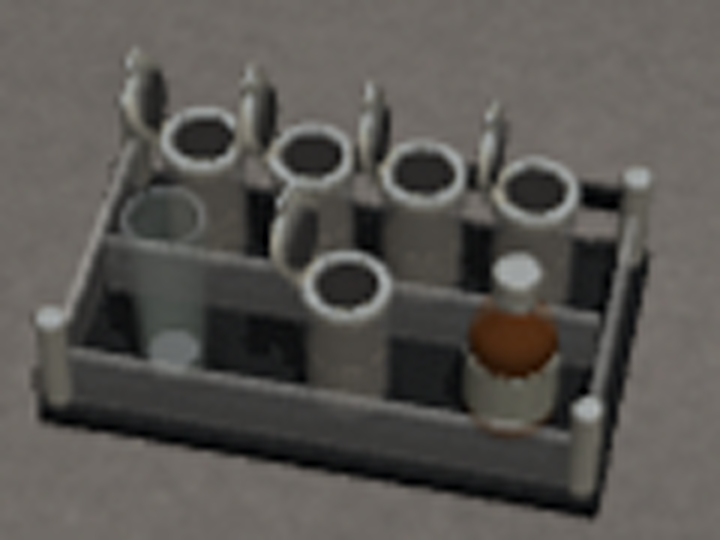

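Run:
```python
from h import *
d=dict(np.load('/tmp/top.npz')); R=cv2.Rodrigues(d["rvec"])[0]; K=d["camera_matrix"]; t=np.ravel(d["tvec"])
def hit(p,z):
    u,v=255+p[0]/5.625,155+p[1]/5.619
    r=R.T@np.linalg.solve(K,[u,v,1]); c=-R.T@t; return (c+r*(z-c[2])/r[2])[:2]
posts=np.array([hit(p,.06) for p in[(80,90),(323,73),(358,492),(109,513)]])
m=np.array([hit(p,.072) for p in[(275,146),(283,237),(290,328),(297,422)]])
c=posts.mean(0); ydir=(posts[2]+posts[3]-posts[0]-posts[1]); ydir/=np.linalg.norm(ydir); xdir=np.array([ydir[1],-ydir[0]])
print(posts.round(4),c,ydir,np.degrees(np.arctan2(ydir[1],ydir[0])))
print(m.round(4)); yd=m[3]-m[0]; print(np.linalg.norm(yd)/3,np.degrees(np.arctan2(yd[1],yd[0])))
for y in(-.069,-.023,.023,.069): print((c-.034*xdir+y*ydir).round(4))
```

```text
[[ 0.6412  0.0432]
 [ 0.6464 -0.0801]
 [ 0.434  -0.0893]
 [ 0.4272  0.034 ]] [ 0.53719892 -0.02305702] [-0.99906953 -0.04312859] -177.52814717375065
[[ 0.6071 -0.0539]
 [ 0.5609 -0.0562]
 [ 0.5152 -0.0581]
 [ 0.4685 -0.0598]]
0.04623723600545935 -177.54896349344997
[ 0.6076 -0.054 ]
[ 0.5616 -0.056 ]
[ 0.5157 -0.058 ]
[ 0.4697 -0.06  ]
```

>>> carry_out(
  commands=[
    [[0.04, -0.028, 0], 0, 1],
    [[0.08, -0.055, 0], 0, 1],
    [[0.12, -0.083, 0], 0, 1],
    [[0.16, -0.11, 0], 0, 1],
    [[0.2, -0.138, 0], 0, 1],
    [[0.24, -0.166, 0], 0, 1],
    [[0.28, -0.193, 0], 0, 1],
    [[0.32, -0.221, 0], 0, 1],
  ],
  force=10,
)

```text
time: 1.0
ee_pos: [0.4366, -0.3429, 0.2368]
ee_rot: [0.0, 0.99, 0.143, 0.0]
force: [-0.1, -0.7, -0.2]
grip_width: 0.311
```

>>> carry_out(
  commands=[
    [[0.04, -0.028, 0], 0, 1],
    [[0.08, -0.055, 0], 0, 1],
    [[0.12, -0.083, 0], 0, 1],
    [[0.16, -0.11, 0], 0.05, 1],
    [[0.2, -0.138, 0], 0.1, 1],
    [[0.24, -0.166, 0], 0.15, 1],
    [[0.28, -0.193, 0], 0.2, 1],
    [[0.31, -0.214, 0], 0.245, 1],
  ],
)

```text
time: 1.8
ee_pos: [0.6736, -0.0479, 0.2364]
ee_rot: [-0.001, 1.0, 0.022, 0.0]
force: [-0.5, 0.4, -0.4]
grip_width: 0.007
```

>>> carry_out(
  commands=[
    [[0, 0, 0], 0, 1],
    [[0, 0, 0.03], 0, 1],
    [[0, 0, 0.06], 0, 1],
    [[0, 0, 0.06], 0, 1],
  ],
)

```text
time: 2.2
ee_pos: [0.6688, -0.0524, 0.1722]
ee_rot: [0.0, 1.0, 0.021, -0.004]
force: [0.1, -0.2, -1.0]
grip_width: 0.003
```

Run:
```python
from h import *
snap("side","s3.png",(215,130,345,265),5);o=env.observe()
q=o["ee_rot"];w,x,y,z=q;print(o["ee_pos"],q,np.degrees(np.arctan2(2*x*y,x*x-y*y)),o["force"],o["grip_width"])
```

```text
[ 0.67037919 -0.05228213  0.17478688] [ 1.54162299e-04  9.99773948e-01  2.11245925e-02 -2.40415298e-03] 2.420887092747904 [-0.5766882  -0.38540239  0.39721949] 0.0046703533660021135
```

View pics/s3.png

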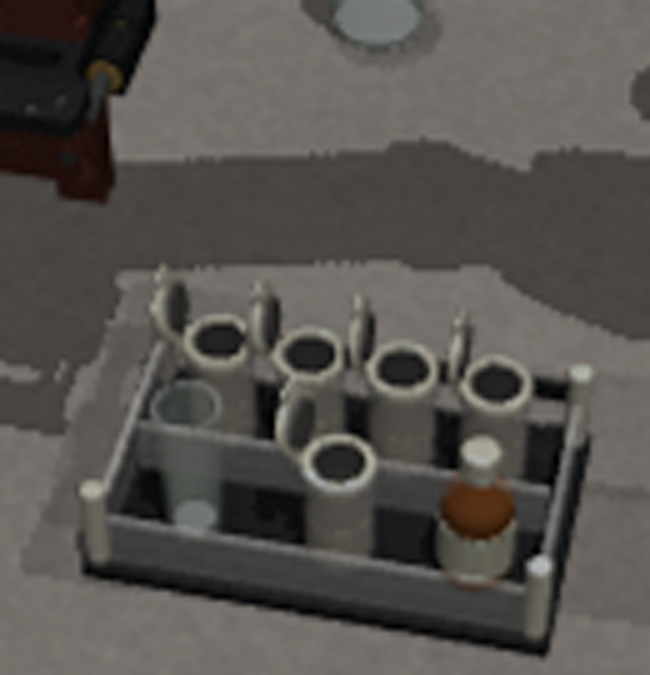

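>>> carry_out(
  commands=[
    [[0, 0, 0.03], 0, 1],
    [[0, 0, 0.0645], 0, 1],
    [[-0.01, 0, 0.0645], 0, 1],
    [[-0.018, 0, 0.0645], 0, 1],
    [[-0.018, 0, 0.0645], 0, 1],
  ],
)

```text
time: 2.75
ee_pos: [0.6544, -0.0526, 0.1149]
ee_rot: [0.0, 1.0, 0.021, 0.001]
force: [0.4, 0.4, 0.5]
grip_width: 0.008
```

>>> carry_out(
  commands=[
    [[-0.007, 0, 0], 0, 1],
    [[-0.014, 0, 0], 0, 1],
    [[-0.021, 0, 0], 0, 1],
    [[-0.028, 0, 0], 0, 1],
    [[-0.036, 0, 0.005], 0, 1],
    [[-0.043, 0, 0.011], 0, 1],
    [[-0.048, 0, 0.016], 0, 1],
    [[-0.048, 0, 0.016], 0, 1],
  ],
)

```text
time: 3.55
ee_pos: [0.6046, -0.0542, 0.0949]
ee_rot: [0.0, 1.0, 0.021, -0.001]
force: [-0.1, 0.1, 1.7]
grip_width: 0.003
```

Run:
```python
from h import *
o=env.observe();print(o["ee_pos"],o["force"])
snap("side","s4.png",(215,110,345,265),5);o=env.observe()
print(o["ee_pos"],o["force"])
```

```text
[ 0.60462538 -0.05424923  0.09487112] [-0.08018205  0.0559625   1.7196245 ]
[ 0.60552161 -0.05420647  0.09541739] [ 0.50858597 -0.41434907  0.22550512]
```

View pics/s4.png

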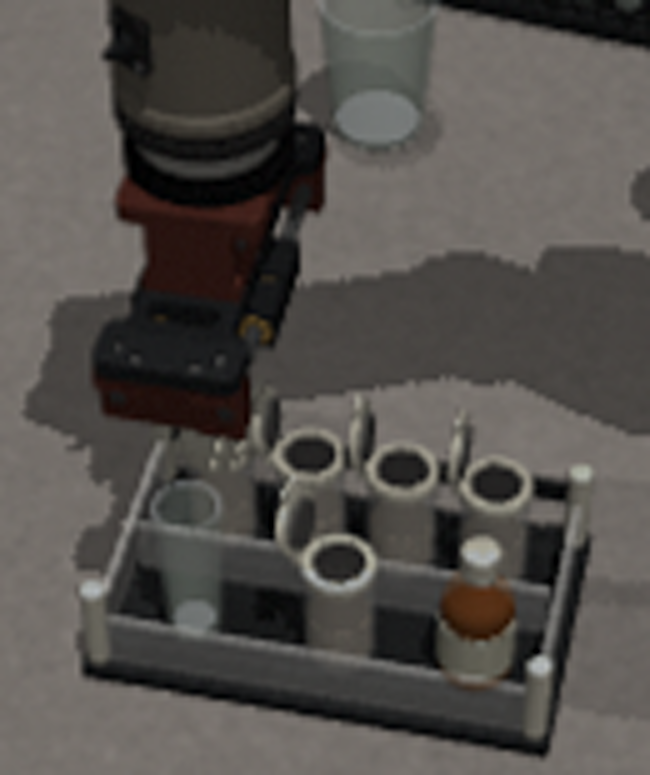

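>>> carry_out(
  commands=[
    [[0, 0, 0.0015], 0, 1],
    [[0, 0, 0.003], 0, 1],
    [[0, 0, 0.004], 0, 1],
    [[0, 0, 0.004], 0, 1],
    [[0, 0, 0.004], 0, 1],
  ],
)

```text
time: 4.1
ee_pos: [0.6064, -0.0541, 0.0922]
ee_rot: [-0.0, 1.0, 0.021, 0.0]
force: [1.0, -0.0, 0.9]
grip_width: 0.008
```

>>> carry_out(
  commands=[
    [[0, 0, 0.001], 0, 1],
    [[0, 0, 0.001], 0, 1],
    [[0, 0, 0.001], 0, 1],
  ],
)

```text
time: 4.4
ee_pos: [0.6065, -0.0541, 0.0915]
ee_rot: [0.0, 1.0, 0.021, 0.0]
force: [-0.2, 0.0, 3.2]
grip_width: 0.008
```

>>> carry_out(
  commands=[
    [[0, 0, 0.001], 0, 1],
    [[0, 0, 0.001], 0, 1],
    [[0, 0, 0.001], 0, 1],
  ],
)

```text
time: 4.7
ee_pos: [0.6065, -0.0542, 0.0913]
ee_rot: [0.0, 1.0, 0.021, 0.0]
force: [-3.4, 0.7, 9.8]
grip_width: 0.011
```

>>> carry_out(
  commands=[
    [[0, 0, -0.012], 0, 1],
    [[0, 0, -0.0215], 0, 1],
    [[-0.004, 0, -0.0215], 0, 1],
    [[-0.011, 0, -0.0215], 0, 1],
    [[-0.018, 0, -0.0215], 0, 1],
    [[-0.026, 0, -0.0215], 0, 1],
    [[-0.034, 0, -0.0165], 0, 1],
    [[-0.041, 0, -0.0105], 0, 1],
  ],
)

```text
time: 5.5
ee_pos: [0.5644, -0.056, 0.1002]
ee_rot: [0.0, 1.0, 0.021, -0.0]
force: [0.5, 0.0, 0.4]
grip_width: 0.004
```

>>> carry_out(
  commands=[
    [[-0.005, 0, 0.005], 0, 1],
    [[-0.005, 0, 0.0065], 0, 1],
    [[-0.005, 0, 0.008], 0, 1],
    [[-0.005, 0, 0.009], 0, 1],
    [[-0.005, 0, 0.0095], 0, 1],
    [[-0.005, 0, 0.0095], 0, 1],
    [[-0.005, 0, 0.0095], 0, 1],
  ],
)

```text
time: 6.2
ee_pos: [0.5606, -0.0561, 0.0914]
ee_rot: [0.0, 1.0, 0.021, 0.0]
force: [-0.3, -0.1, 2.9]
grip_width: 0.005
```

>>> carry_out(
  commands=[
    [[0, 0, 0.001], 0, 1],
    [[0, 0, 0.001], 0, 1],
    [[0, 0, 0.001], 0, 1],
  ],
)

```text
time: 6.5
ee_pos: [0.5606, -0.0561, 0.0912]
ee_rot: [0.0, 1.0, 0.021, 0.0]
force: [-3.5, 0.1, 11.1]
grip_width: 0.005
```

>>> carry_out(
  commands=[
    [[0, 0, -0.012], 0, 1],
    [[0, 0, -0.0215], 0, 1],
    [[0, 0, -0.0215], 0, 1],
  ],
)

```text
time: 6.8
ee_pos: [0.5616, -0.0561, 0.1133]
ee_rot: [0.0, 1.0, 0.021, 0.002]
force: [1.3, -0.6, 0.2]
grip_width: 0.002
```

Run:
```python
from h import *
snap("side","s5.png",(215,110,345,265),5);o=env.observe()
print(o["ee_pos"],o["force"])
```

```text
[ 0.56103937 -0.05614798  0.11252822] [-0.09055659 -0.15004044  0.27487324]
```

View pics/s5.png

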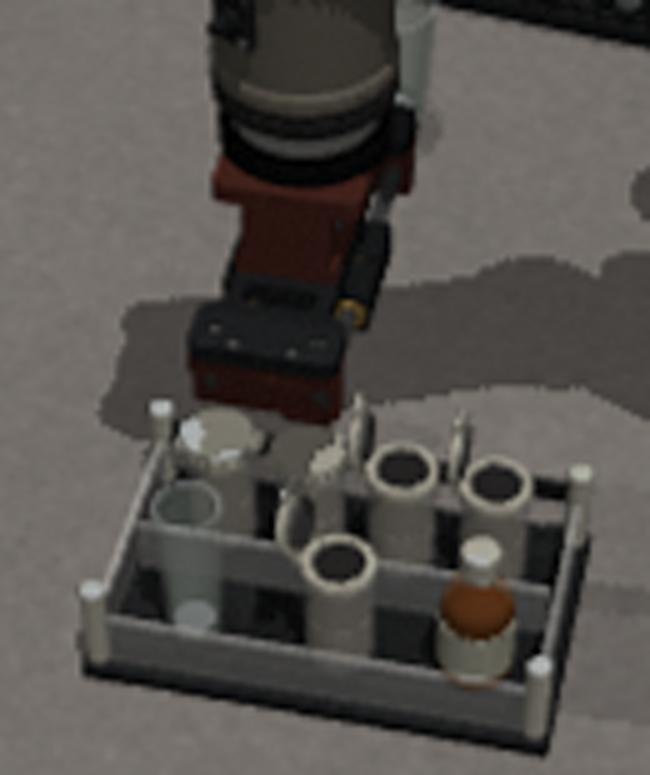

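>>> carry_out(
  commands=[
    [[-0.006, 0, 0], 0, 1],
    [[-0.012, 0, 0], 0, 1],
    [[-0.019, 0, 0], 0, 1],
    [[-0.026, 0, 0], 0, 1],
    [[-0.034, 0, 0.005], 0, 1],
    [[-0.041, 0, 0.011], 0, 1],
    [[-0.046, 0, 0.0165], 0, 1],
  ],
)

```text
time: 7.55
ee_pos: [0.5133, -0.0582, 0.0945]
ee_rot: [0.0, 1.0, 0.021, -0.0]
force: [-0.3, 1.0, 0.1]
grip_width: 0.002
```

>>> carry_out(
  commands=[
    [[0, 0, 0.0015], 0, 1],
    [[0, 0, 0.003], 0, 1],
    [[0, 0, 0.004], 0, 1],
    [[0, 0, 0.004], 0, 1],
    [[0, 0, 0.005], 0, 1],
    [[0, 0, 0.005], 0, 1],
  ],
)

```text
time: 8.15
ee_pos: [0.5145, -0.0581, 0.0912]
ee_rot: [0.0, 1.0, 0.021, -0.0]
force: [-5.0, -0.3, 13.0]
grip_width: 0.01
```

Lid 3 met its rim at the same height as the first two. Now lid 4, with a slightly lighter press.

>>> carry_out(
  commands=[
    [[0, 0, -0.012], 0, 1],
    [[0, 0, -0.022], 0, 1],
    [[-0.004, 0, -0.022], 0, 1],
    [[-0.011, 0, -0.022], 0, 1],
    [[-0.018, 0, -0.022], 0, 1],
    [[-0.026, 0, -0.022], 0, 1],
    [[-0.034, 0, -0.017], 0, 1],
    [[-0.041, 0, -0.011], 0, 1],
  ],
)

```text
time: 8.95
ee_pos: [0.4725, -0.06, 0.1008]
ee_rot: [0.0, 1.0, 0.021, 0.0]
force: [0.4, 0.6, -0.6]
grip_width: -0.001
```

>>> carry_out(
  commands=[
    [[-0.005, 0, 0.005], 0, 1],
    [[-0.005, 0, 0.0065], 0, 1],
    [[-0.005, 0, 0.008], 0, 1],
    [[-0.005, 0, 0.009], 0, 1],
    [[-0.005, 0, 0.0105], 0, 1],
    [[-0.005, 0, 0.0105], 0, 1],
    [[-0.005, 0, 0.0105], 0, 1],
  ],
)

```text
time: 9.65
ee_pos: [0.4688, -0.06, 0.0913]
ee_rot: [0.0, 1.0, 0.021, 0.0]
force: [-2.9, 0.2, 7.8]
grip_width: 0.005
```

>>> carry_out(
  commands=[
    [[0, 0, -0.02], 0, 1],
    [[0, 0, -0.05], 0, 1],
    [[0, 0, -0.09], 0, 1],
    [[0, 0, -0.13], 0, 1],
    [[0, 0.04, -0.16], 0, 1],
    [[0, 0.08, -0.16], 0, 1],
    [[0, 0.12, -0.16], 0, 1],
    [[0, 0.16, -0.16], 0, 1],
  ],
)

```text
time: 10.45
ee_pos: [0.4755, -0.2216, 0.2513]
ee_rot: [0.0, 1.0, 0.022, 0.001]
force: [0.6, 0.8, -0.4]
grip_width: 0.003
```

Run:
```python
from h import *
d=snap("side","s6.png",(215,155,345,265),5);o=env.observe()
e=snap("top","t6.png",(255,155,335,260),5)
print(o["ee_pos"],o["force"])
for n,D in(("side",d),("top",e)):
    C=cloud(D)
    for i,(x,y) in enumerate([(.6075,-.054),(.5615,-.056),(.5155,-.058),(.4695,-.06)]):
        for dx in(.012,-.012,-.02):
            m=(abs(C[...,0]-x-dx)<.006)&(abs(C[...,1]-y)<.01)&(C[...,2]>.02)
            print(n,i+1,dx,m.sum(),np.percentile(C[m][:,2],[10,50,90]).round(4) if m.any() else '')
```

```text
[ 0.4745438  -0.22913833  0.25101775] [ 0.56066896 -5.36273804  1.06739572]
side 1 0.012 31 [0.0701 0.0769 0.0794]
side 1 -0.012 64 [0.0258 0.0623 0.0784]
side 1 -0.02 48 [0.0301 0.0609 0.0783]
side 2 0.012 26 [0.0744 0.0776 0.0788]
side 2 -0.012 61 [0.0348 0.0709 0.0794]
side 2 -0.02 45 [0.0331 0.0635 0.0783]
side 3 0.012 37 [0.0437 0.0772 0.0788]
side 3 -0.012 63 [0.0321 0.0697 0.0788]
side 3 -0.02 44 [0.0315 0.0628 0.0777]
side 4 0.012 41 [0.0289 0.0771 0.0799]
side 4 -0.012 58 [0.0308 0.0737 0.0789]
side 4 -0.02 39 [0.0329 0.0681 0.0791]
top 1 0.012 27 [0.0726 0.0774 0.0793]
top 1 -0.012 38 [0.0289 0.0735 0.0804]
top 1 -0.02 22 [0.0235 0.0738 0.0779]
top 2 0.012 27 [0.0739 0.0766 0.0809]
top 2 -0.012 41 [0.0402 0.0753 0.0789]
top 2 -0.02 24 [0.0275 0.0731 0.0784]
top 3 0.012 32 [0.0736 0.0765 0.0796]
top 3 -0.012 30 [0.0565 0.0757 0.0799]
top 3 -0.02 18 [0.063  0.0745 0.0795]
top 4 0.012 28 [0.0735 0.0755 0.0786]
top 4 -0.012 34 [0.0714 0.0766 0.0807]
top 4 -0.02 16 [0.0719 0.0749 0.0791]
```

View pics/s6.png

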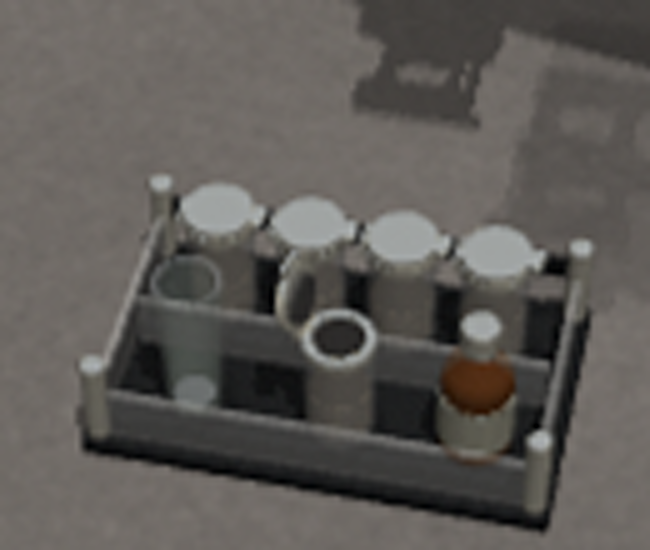

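View pics/t6.png

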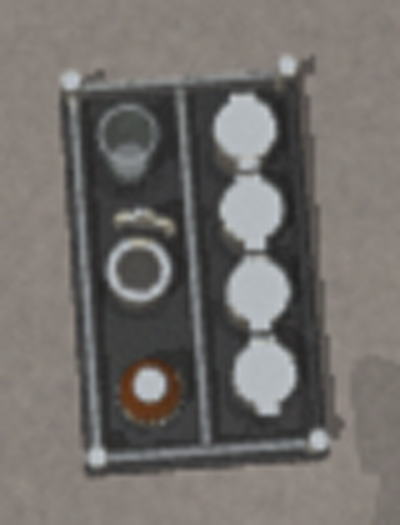

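All four lids are flat: white discs at (220,208), (312,222), (404,236) and (496,250) in the side crop. The spare is still open at (297,290), and the carrier has not moved. I'll let the arm settle, then hand in.

>>> carry_out(
  commands=[
    [[0, 0, 0], 0, 1],
    [[0, 0, 0], 0, 1],
    [[0, 0, 0], 0, 1],
    [[0, 0, 0], 0, 1],
  ],
)

```text
time: 10.95
ee_pos: [0.4755, -0.2188, 0.2507]
ee_rot: [-0.0, 1.0, 0.022, 0.0]
force: [0.4, -0.5, -0.5]
grip_width: 0.005
```

Run:
```python
from h import *
o=env.observe(); print(o["ee_pos"],o["force"],o["time"],abs(o["joint_velocities"]).max())
if np.linalg.norm(o["force"])<2.5: print(env.hand_in())
```

```text
[ 0.47549918 -0.21876373  0.2507321 ] [ 0.3538521  -0.4813276  -0.51773759] 10.95 0.005049976298011151
the job is handed in; nothing more can be done
None
```

I folded all four lids shut in order, 1 to 4 from the hinge end, with closed fingertips. Each got a light press of about 8–13 N. The arm then moved clear, and I handed the job in at about 11 s.

- **Lids:** each of the four presses met solid contact with the fingertips at about 77 mm, which is the height of a shut lid. The final side and top pictures show all four lids flat. The depth readings over the lids were noisy but agree with about 77 mm.
- **Everything else:** in the final pictures the carrier, tube and amber bottle look unmoved, and the loose vial still stands with its lid open. I did not look again at the beaker, white bottle, jar and collar at the end. The arm's path kept well above or away from them.
- **Force:** one 5 N sideways reading appeared as the arm stopped after retreating. It was back to sensor noise (under 1 N) before hand-in, so I put it down to braking rather than contact.

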